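# Press the copper strip in the loaded palm press

## Task

One of the two blue palm presses on the bench has a copper strip lying under its punch. Push that press's red palm head straight down to its stop, hold it down for about half a second, then let it spring back up and leave it. Do not press the empty press, and leave the strip lying in its guides.

Things in the scene. Friction and masses are not known exactly. Their poses are not given: they have to be found in the camera images.
- loaded_press_head (a point): Centre of the top face of the red mushroom-shaped palm head (52 mm across, top flat over 44 mm) of the press that holds the copper strip. The head is the highest part of the press, on its upright ram axis; its top is 160 mm above the bench at rest and moves straight down with the plunger. The frame below is 112 mm high, so nothing stands beside the head.
- loaded_press_plunger (a joint): Plunger of the press with the strip, in m: 0 = up at rest, 0.018 = down at its stop, where the punch meets the strip. A spring pushes it up: about 3 N at the start of the stroke rising to about 12 N just before the stop; it returns by itself when let go.
- empty_press_head (a point): The same point on the other, empty press, which looks alike: blue C-shaped frame open towards the robot (within about 25 degrees), on a dark steel foot 115 x 94 mm bolted to the bench. One press stands on the left part of the bench and one on the right; which is which changes. To be left alone.
- empty_press_plunger (a joint): Plunger of the empty press, in m, 0 = up at rest, 0.018 = down. To be left alone.
- strip: Loose bright copper strip, 20 x 120 x 3 mm, lying level between two brass guides in the loaded press, under its punch, 26 mm above the bench; its ends stick out about 60 mm on the left and right of the ram axis. Origin at the centre of its underside, y along its length. It stays where it is.

How it is judged:
On the way:
1. the plunger of the press with the strip is held down at its stop (15 mm or more of its 18 mm) (value of joint loaded_press_plunger above 0.015 m), for 0.2 s.
At the end, for the whole second after the job is handed in: After the press stroke both plungers are up again (within 3 mm of rest), and the strip lies still in its guides, its centre within 20 mm of the ram axis (value of joint each of loaded_press_plunger, empty_press_plunger below 0.003 m and horizontal distance between strip and loaded_press_head below 0.02 m and height (world z) of strip below 0.035 m and linear speed of strip below 0.02 m/s); the robot touches nothing.
It fails at once if the plunger of the empty press is pushed down by more than 5 mm (value of joint empty_press_plunger above 0.005 m).
It also fails if it takes over 29 s, if anything falls off the work surface, if the arm or the gripper's body presses on something with over 40 N, if the wrist force passes 120 N, or if a joint passes its speed limit or range.

## Robot

A 6-joint arm with a two-finger parallel gripper is mounted at the origin on a cart in front of the work surface, level with it; the furniture and walls round the work are solid. World frame = base frame: x ahead of the robot, y to its left, z up, the work surface at z = 0. Lengths are in m, angles in rad, forces in N, time in s.
With the tool pointing down it reaches from about 0.25 to 0.8 m from the base axis. Payload 8.5 kg.
Tool frame: the origin (TCP) lies midway between the tips of the shut fingers; the grasp point (between the pads) lies robot.hold_point_z behind it (robot.hold_point_z is the distance from the TCP to the grasp point, in m); z points along the fingers, y is the line along which they close (so a half turn about z gives the same grasp; the last joint's range is limited). The gripper opens to 85 mm and grips with 20 to 120 N. Pads are 22 mm wide; open, the fingers measure 114 mm over their backs; the gripper's body (76 mm by 85 mm) begins 54 mm behind the grasp point. The pads swing forward as they close: fully open they stand 13 mm farther back than shut.
Start: joints at [-1.29, 0.238, -0.013, 1.319, 0, 1.571], TCP at [0.145, -0.504, 0.231] pointing down, gripper open.
Joint ranges: [-2.66, 2.66], [-1.03, 1.9], [-1.14, 1.46], [-1.82, 2.27], [-1.45, 1.34], [-3.14, 3.14]. Speed limits (rad/s): [2.22, 2.22, 2.79, 3.14, 3.14, 3.14].

## Interface

Orientations are given as a rotation vector (axis times angle).
In Python, from workcell import robot gives the robot as it stands.
- The arm moves only by the tool carry_out, never from a script. Its argument "rows" is a list of rows, each a list of 2 entries, a list of its own where there are three numbers: the shift along the tool's x, y, z in units of 0.1 m (1.0 is 0.1 m), then the turn, a rotation vector about the tool's x, y, z in units of 360 degrees (1.0 is 360 degrees). In form: [[[tx, ty, tz], [ax, ay, az]], ...]. A call has exactly 8 rows; each row is the pose to reach, as a shift and turn from the pose commanded when the call began, along the tool's axes at that moment, turning the shorter way round; what a row does not reach only later rows make up. A row lasts 1/12 s, in which the tool goes at most 41.7 mm and 7.16 degrees, less where a joint would pass 70% of its speed; a pose out of reach is approached as far as the arm can. A call with a number of a shift or a turn outside -1 to 1 is refused whole. A call with a gripper value outside its range is refused whole. "hand" is the opening, from -1 (shut) to 1 (fully open), set as the call begins (left out, the last holds). The fingers move at their own pace and stop on an object; "newtons" is the grip in N (left out, the last holds). Time passes only in rows, so rows that repeat a pose let the fingers close, or fill a call up. It gives the time, the measured TCP pose, the force, the opening and the grip force at its end, in the units of the state.
- robot.state(): the state, without advancing time (a new reading comes with each control period).
- robot.capture(name): name is "scene" or "top" or "wrist"; returns a dict with "image" (420x560x3 uint8, red, green, blue), "fov_y" (degrees; the focal length in pixels is half the picture's height over the tangent of half this angle, whatever the lens; pixels are square), "cx", "cy" (the principal point, pixels), "origin" and "rotation" of the camera in the world. Camera axes: x right, y down, z forward; pixel columns grow to the right and rows downward; lengths in m; the calibration is good to about 2 mm. A picture is of the moment at which its call begins. There is no depth.
- robot.hand_in(): hands the job in; it is judged then, once.
The state is a dict: "time_s": time; "joint_positions": joint angles; "dq": joint speeds; "effort": joint torques, N m; "position": TCP position; "orientation": TCP orientation; "force": force on the tool from outside, world axes, zero at the start; "wrist_torque": the same for the moment, N m; "grip_width": opening from 0.0 (shut) to 1.0 (fully open); "grip_force": force on a finger pad.
Only numpy, scipy, OpenCV 4.12 (cv2) and the standard library are available. Lean on these libraries where they do the work, as an engineer would, in place of code of your own. Each camera call takes 0.05 s, during which the arm holds its last target. There are 200 camera calls.

## Working session

There is one attempt and no reset: what is moved stays moved. The work goes in short steps, Python scripts to look and compute and a tool call to move; the robot and the scene stay as the last step left them, time stands still between calls to the robot, and variables do not carry over. Pictures are saved under pics/ and viewed, at most 10 in all, crops included, and the job is handed in when it is done.

Besides the shell and the picture viewer there is one more tool, called after "Call:" as name(argument=value, ...) on one line, values as JSON. carry_out: Moves the arm, as the interface text tells. Shifts and turns lie within -1 to 1; 1 stands for 0.1 m of shift or 360 degrees of turn. Its arguments: {"type":"object","properties":{"rows":{"type":"array"},"hand":{"type":"number"},"newtons":{"type":"number"}},"required":["rows"]}

```bash
mkdir -p pics
cat > h.py <<'E'
import numpy as np,cv2
from workcell import robot
def ray(c,u,v):
    f=c["image"].shape[0]/2/np.tan(np.radians(c["fov_y"])/2)
    return np.array(c["origin"]),np.array(c["rotation"])@np.array([(u-c["cx"])/f,(v-c["cy"])/f,1])
def plane(c,u,v,z):
    o,d=ray(c,u,v); return o+d*(z-o[2])/d[2]
def reds(c):
    h=cv2.cvtColor(c["image"],cv2.COLOR_RGB2HSV)
    m=(((h[...,0]<6)|(h[...,0]>174))&(h[...,1]>150)&(h[...,2]>60)).astype(np.uint8)
    n,l,s,ce=cv2.connectedComponentsWithStats(m)
    return [(s[i].tolist(),ce[i].round(1).tolist()) for i in range(1,n) if s[i,4]>60]
E
python3 - <<'E'
from h import *
for n in("scene","top"):
    c=robot.capture(n); cv2.imwrite(f"pics/{n}1.png",c["image"][...,::-1])
    print(n,np.round(c["origin"],3),np.round(c["rotation"],2).tolist(),c["fov_y"])
    for s,ce in reds(c): print(s,ce,plane(c,*ce,.16).round(4))
s=robot.state();print({k:s[k] for k in("time_s","position","orientation","force")})
E
```

```text
scene [-0.82  -0.754  0.96 ] [-1.87, 1.04, -0.64] 42.25107754788681Traceback (most recent call last):
  File "<stdin>", line 5, in <module>
  File "h.py", line 7, in plane
    o,d=ray(c,u,v); return o+d*(z-o[2])/d[2]
                                        ~^^^
IndexError: invalid index to scalar variable.
```

Rotation is a rotation vector; fix that.

```bash
sed -i 's/np.array(c\["rotation"\])@/cv2.Rodrigues(np.array(c["rotation"],float))[0]@/' h.py
python3 - <<'E'
from h import *
for n in("scene","top"):
    c=robot.capture(n); cv2.imwrite(f"pics/{n}1.png",c["image"][...,::-1])
    print(n,np.round(c["origin"],3),c["fov_y"])
    for s,ce in reds(c): print(s,ce,plane(c,*ce,.16).round(4))
s=robot.state();print({k:s[k] for k in("time_s","position","orientation","force")})
E
```

```text
scene [-0.82  -0.754  0.96 ] 42.25107754788681
[444, 275, 21, 14, 181] [454.6, 281.7] [ 0.3895 -0.5699  0.16  ]
[440, 310, 42, 12, 291] [460.2, 315.8] [ 0.2602 -0.6178  0.16  ]
top [ 0.265 -0.004  1.443] 42.00187344767387
[486, 173, 24, 24, 350] [497.9, 184.6] [ 0.5503 -0.4903  0.16  ]
[153, 204, 21, 21, 350] [162.8, 214.1] [0.4614 0.3069 0.16  ]
[453, 205, 22, 21, 360] [463.7, 215.4] [ 0.4741 -0.4065  0.16  ]
[496, 219, 42, 26, 326] [517.2, 230.3] [ 0.4413 -0.5307  0.16  ]
{'time_s': 0.15, 'position': array([ 0.1453802 , -0.50412733,  0.23081465]), 'orientation': array([-3.10956841e+00, -4.39436444e-01,  2.64415071e-04]), 'force': array([ 0.64870471, -0.5708395 ,  0.09403207])}
```

View pics/scene1.png

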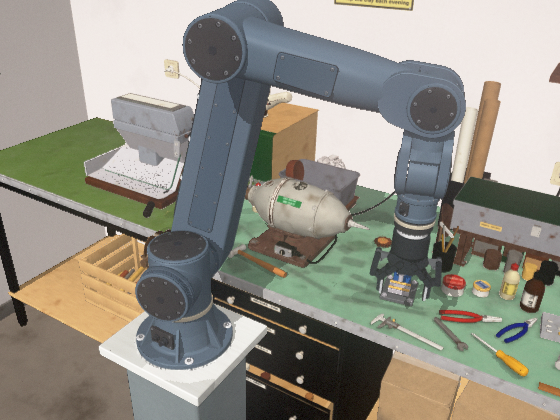

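View pics/top1.png

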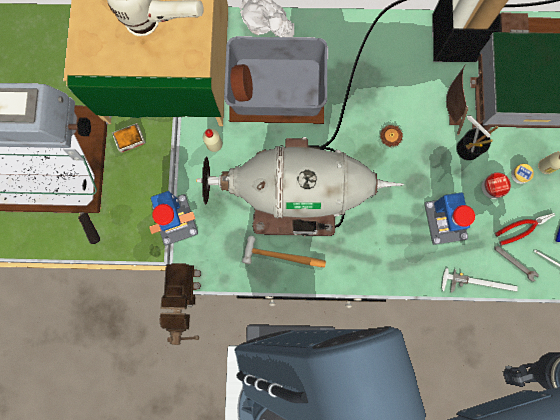

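The top view shows the left press with its head at (163,214) and an orange strip sticking out on both sides. The right press, at (464,215), shows no such strip, and the arm hides both in the scene view. I'll zoom in to confirm.

Run:
```python
from h import *
c=robot.capture("top");i=c["image"][...,::-1]
a=[cv2.resize(i[170:260,x:x+90],(390,390),interpolation=cv2.INTER_CUBIC) for x in(125,405)]
cv2.imwrite("pics/crop1.png",np.hstack(a))
h=cv2.cvtColor(c["image"],cv2.COLOR_RGB2HSV)
for x0,x1 in((140,205),(420,480)):
    m=((h[...,0]>6)&(h[...,0]<18)&(h[...,1]>100)&(h[...,2]>110)).astype(np.uint8);m[:,:x0]=0;m[:,x1:]=0;m[:185]=0;m[245:]=0
    n,l,s,ce=cv2.connectedComponentsWithStats(m)
    for k in range(1,n):
        if s[k,4]>15: print(s[k],ce[k],plane(c,*ce[k],.029).round(3))
# frame outline of the left head disc
for s,ce in reds(c): print(s, ce, np.linalg.norm(plane(c,s[0],ce[1],.155)-plane(c,s[0]+s[2],ce[1],.155)).round(4))
```

```text
[179 212  16  12 114] [186.76315789 217.06140351] [0.475 0.275 0.029]
[150 224  11  10  75] [154.58666667 228.38666667] [0.443 0.358 0.029]
[486, 173, 24, 24, 350] [497.8, 184.7] 0.0573
[153, 204, 21, 21, 350] [162.8, 214.1] 0.0503
[453, 205, 22, 21, 359] [463.7, 215.3] 0.0521
[496, 219, 42, 26, 332] [517.2, 230.3] 0.0987
```

View pics/crop1.png

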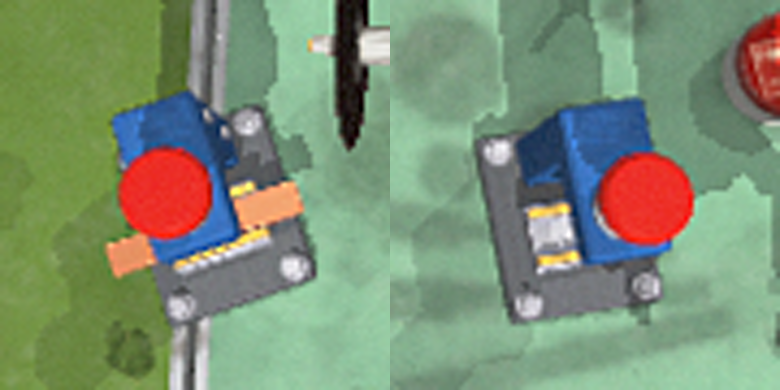

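The left press holds the copper strip, with ends at (187,217) and (155,228) in the top view. Its head is at about (0.461, 0.307), and the measured head width of 50 mm agrees with the given 52 mm. The right press shows bare guides, so it's the empty one. Next I'll raise the arm with the fingers shut and move left.

Call:
carry_out(rows=[[[0,0,-0.3],[0,0,0]],[[0.05,-0.06,-0.6],[0,0,0]],[[0.15,-0.2,-0.9],[0,0,0]],[[0.3,-0.4,-1],[0,0,0]],[[0.45,-0.6,-1],[0,0,0]],[[0.6,-0.8,-1],[0,0,0]],[[0.72,-0.94,-1],[0,0,0]],[[0.8,-1,-1],[0,0,0]]], hand=-1)

```text
time_s: 0.87
position: [0.1949, -0.3843, 0.3317]
orientation: [3.11, 0.441, 0.0]
force: [0.0, -0.3, 1.1]
grip_width: 0.0
grip_force: 0.0
```

Call:
carry_out(rows=[[[0.1,-0.12,-0.05],[0,0,0]],[[0.2,-0.25,-0.1],[0,0,0]],[[0.3,-0.38,-0.2],[0,0,0]],[[0.4,-0.5,-0.3],[0,0,0]],[[0.5,-0.62,-0.4],[0,0,0]],[[0.6,-0.75,-0.45],[0,0,0]],[[0.7,-0.88,-0.5],[0,0,0]],[[0.8,-1,-0.5],[0,0,0]]])

```text
time_s: 1.53
position: [0.2444, -0.2677, 0.3821]
orientation: [3.11, 0.439, 0.001]
force: [-0.4, -0.6, -0.2]
grip_width: -0.001
grip_force: 0.0
```

Call:
carry_out(rows=[[[0.1,-0.12,0],[0,0,0]],[[0.2,-0.25,0],[0,0,0]],[[0.3,-0.38,0],[0,0,0]],[[0.4,-0.5,0],[0,0,0]],[[0.5,-0.62,0],[0,0,0]],[[0.6,-0.75,0],[0,0,0]],[[0.7,-0.88,0],[0,0,0]],[[0.8,-1,0],[0,0,0]]])

```text
time_s: 2.2
position: [0.2934, -0.1491, 0.3813]
orientation: [3.111, 0.439, -0.0]
force: [1.0, -0.2, 0.5]
grip_width: -0.0
grip_force: 0.0
```

Call:
carry_out(rows=[[[0.1,-0.12,0],[0,0,-0.015]],[[0.2,-0.25,0],[0,0,-0.03]],[[0.3,-0.38,0],[0,0,-0.045]],[[0.4,-0.5,0],[0,0,-0.06]],[[0.5,-0.62,0],[0,0,-0.075]],[[0.6,-0.75,0],[0,0,-0.09]],[[0.7,-0.88,0],[0,0,-0.108]],[[0.8,-1,0],[0,0,-0.125]]])

```text
time_s: 2.87
position: [0.3427, -0.0307, 0.3813]
orientation: [-2.701, -1.604, 0.0]
force: [0.3, 0.3, -0.6]
grip_width: 0.001
grip_force: 0.0
```

```bash
cat >> h.py <<'E'
def go(t):
    s=robot.state();R=cv2.Rodrigues(np.array(s["orientation"],float))[0]
    print(s["position"].round(4),s["joint_positions"].round(2),"tool shift/0.1:",(R.T@(np.array(t)-s["position"])*10).round(3),"yaw",np.degrees(np.arctan2(R[1,0],R[0,0])).round(1))
E
python3 -c "
from h import *
go([.4614,.3069,.381])"
```

```text
[ 0.3427 -0.0307  0.3813] [-0.09 -0.08  0.01  1.66  0.    1.98] tool shift/0.1: [ 3.532e+00 -5.730e-01  3.000e-03] yaw 61.4
```

Call:
carry_out(rows=[[[0.12,-0.02,0],[0,0,0]],[[0.25,-0.04,0],[0,0,0]],[[0.38,-0.06,0],[0,0,0]],[[0.5,-0.08,0],[0,0,0]],[[0.62,-0.1,0],[0,0,0]],[[0.75,-0.12,0],[0,0,0]],[[0.88,-0.14,0],[0,0,0]],[[1,-0.16,0],[0,0,0]]])

```text
time_s: 3.53
position: [0.3771, 0.0645, 0.3811]
orientation: [-2.706, -1.597, 0.0]
force: [1.3, 0.3, 0.9]
grip_width: -0.003
grip_force: 0.0
```

Call:
carry_out(rows=[[[0.12,-0.02,0],[0,0,0]],[[0.25,-0.04,0],[0,0,0]],[[0.38,-0.06,0],[0,0,0]],[[0.5,-0.08,0],[0,0,0]],[[0.62,-0.1,0],[0,0,0]],[[0.75,-0.12,0],[0,0,0]],[[0.88,-0.14,0],[0,0,0]],[[1,-0.16,0],[0,0,0]]])

```text
time_s: 4.2
position: [0.4113, 0.1604, 0.3813]
orientation: [-2.706, -1.597, -0.0]
force: [-0.3, 0.1, -0.2]
grip_width: -0.002
grip_force: 0.0
```

Call:
carry_out(rows=[[[0.12,-0.02,0],[0,0,0]],[[0.25,-0.04,0],[0,0,0]],[[0.38,-0.06,0],[0,0,0]],[[0.5,-0.08,0],[0,0,0]],[[0.62,-0.1,0],[0,0,0]],[[0.75,-0.12,0],[0,0,0]],[[0.9,-0.14,0],[0,0,0]],[[1,-0.16,0],[0,0,0]]])

```text
time_s: 4.87
position: [0.4458, 0.256, 0.3811]
orientation: [-2.705, -1.597, 0.0]
force: [-0.0, -0.6, 1.1]
grip_width: 0.003
grip_force: 0.0
```

Run:
```python
from h import *
out=[]
for n in("scene","wrist"):
    c=robot.capture(n); out.append(cv2.resize(c["image"][...,::-1],(400,300)))
    for s,ce in reds(c): print(n,s,ce,plane(c,*ce,.16).round(4))
cv2.imwrite("pics/2.png",np.hstack(out))
go([.4614,.3069,.21])
```

```text
scene [192, 184, 15, 10, 113] [198.9, 188.5] [0.4563 0.3031 0.16  ]
scene [396, 244, 19, 12, 178] [405.1, 249.4] [ 0.4685 -0.4112  0.16  ]
scene [443, 275, 22, 14, 195] [453.9, 281.6] [ 0.3889 -0.5682  0.16  ]
scene [440, 310, 42, 12, 291] [460.1, 315.8] [ 0.2601 -0.6176  0.16  ]
wrist [460, 100, 22, 17, 276] [470.5, 108.4] [0.6565 0.2316 0.16  ]
wrist [250, 108, 48, 48, 1806] [273.6, 131.2] [0.4652 0.3106 0.16  ]
[0.4456 0.2559 0.3807] [0.52 0.22 0.34 1.69 0.   2.6 ] tool shift/0.1: [ 0.524 -0.107  1.706] yaw 61.2
```

View pics/2.png

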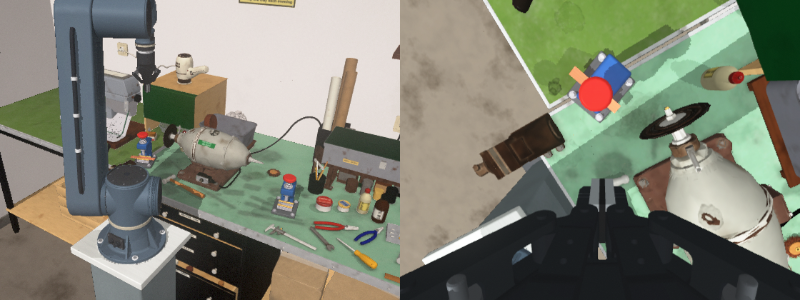

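The wrist view confirms the strip in the left press, with its head at (274,131), which works out to (0.465, 0.311). That's within 5 mm of the top-camera estimate, so I'll use the mean (0.463, 0.3085).

Call:
carry_out(rows=[[[0.15,-0.03,0],[0,0,0]],[[0.3,-0.06,0],[0,0,0]],[[0.45,-0.08,0],[0,0,0]],[[0.545,-0.1,0.2],[0,0,0]],[[0.545,-0.1,0.4],[0,0,0]],[[0.545,-0.1,0.6],[0,0,0]],[[0.545,-0.1,0.8],[0,0,0]],[[0.545,-0.1,1],[0,0,0]]])

```text
time_s: 5.63
position: [0.4625, 0.3064, 0.2806]
orientation: [2.706, 1.596, 0.0]
force: [-0.1, 0.5, -1.2]
grip_width: 0.002
grip_force: 0.0
```

Call:
carry_out(rows=[[[0,0,0.15],[0,0,0]],[[0,0,0.3],[0,0,0]],[[0,0,0.45],[0,0,0]],[[0,0,0.6],[0,0,0]],[[0,0,0.75],[0,0,0]],[[0,0,0.85],[0,0,0]],[[0,0,0.9],[0,0,0]],[[0,0,0.9],[0,0,0]]])

```text
time_s: 6.3
position: [0.4623, 0.3065, 0.1906]
orientation: [2.706, 1.596, -0.002]
force: [0.1, 0.2, -0.5]
grip_width: -0.003
grip_force: 0.0
```

Run:
```python
from h import *
out=[]
for n in("top","wrist"):
    c=robot.capture(n); i=c["image"][...,::-1]
    out.append(cv2.resize(i[140:290,80:280] if n=="top" else i,(400,300)))
    for s,ce in reds(c):
        p=plane(c,*ce,.16)
        if np.hypot(*(p[:2]-[.463,.308]))<.04: print(n,s,ce,p.round(4))
cv2.imwrite("pics/3.png",np.hstack(out))
go([.463,.3085,.16])
```

```text
top [163, 204, 11, 19, 135] [168.2, 212.7] [0.4651 0.2942 0.16  ]
wrist [238, 190, 89, 75, 5001] [282.0, 227.1] [0.4681 0.3161 0.16  ]
[0.4629 0.307  0.192 ] [ 0.59  0.31 -0.02  1.24  0.    2.66] tool shift/0.1: [ 0.013 -0.007  0.32 ] yaw 61.1
```

View pics/3.png

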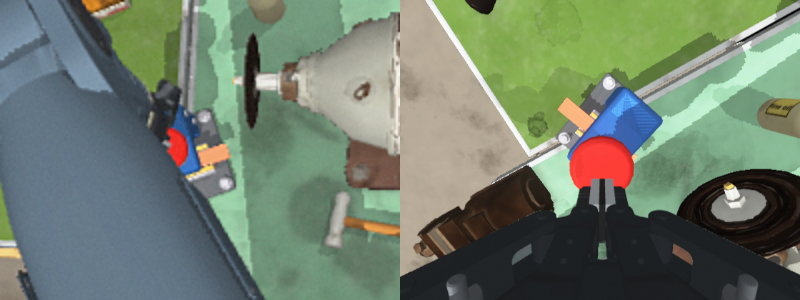

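The fingertips are over the red head. In the wrist view the head's centre is near (282,234), or (0.466, 0.312), so I'll shift 3 mm forward and press slowly while watching the force.

Call:
carry_out(rows=[[[0.03,0,0.1],[0,0,0]],[[0.03,0,0.18],[0,0,0]],[[0.03,0,0.24],[0,0,0]],[[0.03,0,0.29],[0,0,0]],[[0.03,0,0.33],[0,0,0]],[[0.03,0,0.37],[0,0,0]],[[0.03,0,0.4],[0,0,0]],[[0.03,0,0.4],[0,0,0]]])

```text
time_s: 7.07
position: [0.4639, 0.3095, 0.1512]
orientation: [-2.706, -1.596, 0.0]
force: [-3.1, -2.0, 7.0]
grip_width: 0.002
grip_force: 3.6
```

Call:
carry_out(rows=[[[0,0,0.02],[0,0,0]],[[0,0,0.04],[0,0,0]],[[0,0,0.055],[0,0,0]],[[0,0,0.07],[0,0,0]],[[0,0,0.08],[0,0,0]],[[0,0,0.08],[0,0,0]],[[0,0,0.08],[0,0,0]],[[0,0,0.08],[0,0,0]]])

```text
time_s: 7.73
position: [0.4639, 0.3095, 0.1442]
orientation: [-2.705, -1.597, -0.001]
force: [-3.4, -1.3, 10.6]
grip_width: 0.001
grip_force: 5.4
```

Next I'll creep down to the stop.

Call:
carry_out(rows=[[[0,0,0.005],[0,0,0]],[[0,0,0.01],[0,0,0]],[[0,0,0.015],[0,0,0]],[[0,0,0.02],[0,0,0]],[[0,0,0.02],[0,0,0]],[[0,0,0.02],[0,0,0]],[[0,0,0.02],[0,0,0]],[[0,0,0.02],[0,0,0]]])

```text
time_s: 8.4
position: [0.4639, 0.3095, 0.1424]
orientation: [-2.705, -1.596, -0.001]
force: [-4.3, -2.4, 11.8]
grip_width: -0.001
grip_force: 5.8
```

Call:
carry_out(rows=[[[0,0,0.005],[0,0,0]],[[0,0,0.01],[0,0,0]],[[0,0,0.01],[0,0,0]],[[0,0,0.01],[0,0,0]],[[0,0,0.01],[0,0,0]],[[0,0,0.01],[0,0,0]],[[0,0,0.01],[0,0,0]],[[0,0,0.01],[0,0,0]]])

```text
time_s: 9.07
position: [0.464, 0.3095, 0.142]
orientation: [-2.705, -1.596, -0.002]
force: [-6.8, -3.2, 17.0]
grip_width: 0.002
grip_force: 8.8
```

The force jumped to 17 N while the tool barely moved, so the plunger is at its stop, and it was held there for about 0.5 s. Now I'll let it up gently and retreat.

Call:
carry_out(rows=[[[0,0,0],[0,0,0]],[[0,0,-0.02],[0,0,0]],[[0,0,-0.06],[0,0,0]],[[0,0,-0.1],[0,0,0]],[[0,0,-0.15],[0,0,0]],[[0,0,-0.21],[0,0,0]],[[0,0,-0.3],[0,0,0]],[[0,0,-0.4],[0,0,0]]])

```text
time_s: 9.73
position: [0.4641, 0.3095, 0.1807]
orientation: [-2.706, -1.597, 0.001]
force: [0.0, -0.1, -1.3]
grip_width: 0.001
grip_force: 0.0
```

Call:
carry_out(rows=[[[0,0,-0.15],[0,0,0]],[[0,0,-0.3],[0,0,0]],[[0,0,-0.45],[0,0,0]],[[0,0,-0.6],[0,0,0]],[[0,0,-0.75],[0,0,0]],[[0,0,-0.9],[0,0,0]],[[0,0,-1],[0,0,0]],[[0,0,-1],[0,0,0]]])

```text
time_s: 10.4
position: [0.465, 0.3101, 0.2827]
orientation: [-2.705, -1.596, -0.006]
force: [0.0, -0.0, -0.1]
grip_width: -0.001
grip_force: 0.0
```

Call:
carry_out(rows=[[[-0.15,0,-0.1],[0,0,0]],[[-0.3,0,-0.2],[0,0,0]],[[-0.45,0,-0.3],[0,0,0]],[[-0.6,0,-0.4],[0,0,0]],[[-0.75,0,-0.5],[0,0,0]],[[-0.9,0,-0.6],[0,0,0]],[[-0.9,0,-0.6],[0,0,0]],[[-0.9,0,-0.6],[0,0,0]]])

```text
time_s: 11.07
position: [0.4205, 0.2299, 0.3417]
orientation: [-2.707, -1.595, -0.004]
force: [0.9, 0.1, -0.0]
grip_width: 0.003
grip_force: 0.0
```

Run:
```python
from h import *
c=robot.capture("wrist")
cv2.imwrite("pics/4.png",c["image"][...,::-1])
c2=robot.capture("scene")
for s,ce in reds(c2): print(s,ce,plane(c2,*ce,.16).round(4))
s=robot.state();print(s["position"],s["force"])
```

```text
[192, 184, 15, 10, 113] [198.9, 188.5] [0.4563 0.3031 0.16  ]
[396, 244, 19, 12, 179] [405.0, 249.4] [ 0.4684 -0.411   0.16  ]
[444, 275, 21, 14, 197] [453.9, 281.6] [ 0.3889 -0.5682  0.16  ]
[440, 310, 42, 12, 292] [460.0, 315.8] [ 0.2599 -0.6174  0.16  ]
[0.42074902 0.23070788 0.3403117 ] [-0.55423002  0.8045393  -0.07291371]
```

View pics/4.png

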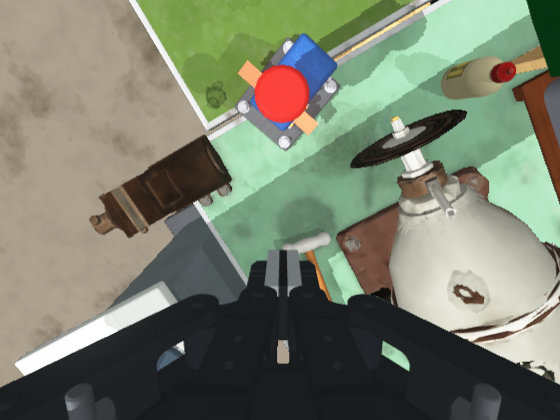

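The head at (282,94) is back at exactly its pre-press pixel in the scene view. The strip still sticks out on both sides, at (250,72) and (304,121), and the arm is clear of everything.

```bash
python3 -c "
from workcell import robot
print(robot.hand_in())"
```

```text
the job is handed in; nothing more can be done
None
```

I pressed the left press, the one holding the copper strip, down to its stop and held it there for about 0.5 s. It sprang back up with the strip still in its guides; I left the empty press alone and handed the job in at about 11 s.

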